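# Heft and load the mould boxes for the courier

### The arm

A 6-joint arm with a two-finger parallel gripper is mounted at the origin on a cart in front of the work surface, level with it; the furniture and walls round the work are solid. World frame = base frame: x ahead of the robot, y to its left, z up, the work surface at z = 0. Lengths are in m, angles in rad, forces in N, time in s.
With the tool pointing down it reaches from about 0.425 to 0.95 m from the base axis. Payload 3.5 kg.
Tool frame: the origin (TCP) lies at the very end of the fingers, on their centre line; the grasp point (between the pads) lies 19 mm behind it; z points along the fingers, y is the line along which they close (so a half turn about z gives the same grasp; the last joint's range is limited). The gripper opens to 85 mm and grips with 20 to 120 N. Pads are 22 mm wide; open, the fingers measure 114 mm over their backs; the gripper's body (76 mm by 85 mm) begins 54 mm behind the grasp point. The pads swing forward as they close: fully open they stand 13 mm farther back than shut.
Start: joints at [-1.475, 0.286, 1.577, -0, 1.279, -0.15], TCP at [0.164, -0.655, 0.231] pointing down, gripper open.
Joint ranges: [-2.77, 2.77], [-0.9, 2.22], [0.21, 2.48], [-1.53, 4.67], [0.24, 2.81], [-2.84, 2.84]. Speed limits (rad/s): [2.79, 2.79, 3.14, 3.14, 3.14, 3.14].

### API

Orientations are given as a unit quaternion [x, y, z, w].
In Python, from plant import ctrl gives the robot as it stands.
- The arm moves only by the tool carry_out, never from a script. Its argument "deltas" is one flat list of numbers, 6 for each row, row after row: the shift along the tool's x, y, z in m, then the turn, a rotation vector about the tool's x, y, z in rad. A call has 1 to 5 rows; each row is the pose to reach, as a shift and turn from the pose commanded when the call began, along the tool's axes at that moment; what a row does not reach only later rows make up. A row lasts 1/8 s, in which the tool goes at most 62.5 mm and 10.7 degrees, less where a joint would pass 70% of its speed; a pose out of reach is approached as far as the arm can. A call with a gripper value outside its range is refused whole. "grip" is the opening in per cent of the stroke, from 0 (shut) to 100 (fully open), set as the call begins (left out, the last holds). The fingers move at their own pace and stop on an object; "grip_force" is the grip in N (left out, the last holds). Time passes only in rows, so rows that repeat a pose let the fingers close. It gives the time, the measured TCP pose, the force, the opening and the grip force at its end, in the units of the state.
- ctrl.get_state(): the state, without advancing time (a new reading comes with each control period).
- ctrl.read_camera(name): name is "scene" or "top"; returns (picture, depth): 400x640x3 uint8, red, green, blue; 400x640 float32, m along the optical axis (not along the pixel's ray), 0 where there is no reading.
- ctrl.camera_model(name): a dict with "intrinsics" (3x3 intrinsics, pixels), "extrinsics" (4x4, takes a point from world to camera coordinates). Camera axes: x right, y down, z forward; pixel columns grow to the right and rows downward; lengths in m; the calibration is good to about 2 mm. A picture is of the moment at which its call begins. camera_model takes no time and is no camera call.
- ctrl.sign_off(): hands the job in; it is judged then, once.
Trained networks look in the newest picture that a camera, given by its name, has taken for a name from the list of things; names that differ only in an ending like _2 or _b are one class to them, and where a whole thing is asked for, a point or a joint stands for the part that bears it (a point fixed in the world has none). Each returns a list of dicts, best first, with "score" (0 to 1); they miss things now and then, are a little off and sometimes report something else, mostly with a low value. They report only what shows in the picture. A call takes as long as a camera call. They do not tell look-alikes from the thing itself.
- ctrl.find_in(camera, query): "uv" ([column, row] in pixels, amid what is visible of it).
The state is a dict: "time": time; "qpos": joint angles; "dq": joint speeds; "joint_efforts": joint torques, N m; "eef_pos": TCP position; "tcp_rot": TCP orientation; "contact_force": force on the tool from outside, world axes, zero at the start; "wrist_torque": the same for the moment, N m; "opening": opening from 0.0 (shut) to 1.0 (fully open); "finger_force": force on a finger pad.
Only numpy, scipy, OpenCV 4.12 (cv2) and the standard library are available. Lean on these libraries where they do the work, as an engineer would, in place of code of your own. Each camera call takes 0.05 s, during which the arm holds its last target. There are 200 camera calls.

### The job

Three closed mould boxes look alike, but one is full of steel moulds, one half full and one nearly empty; heft them to tell which is which. The courier takes the two heavier ones: set them down gently in the carrier's green loading tray as one flat, square stack, the heaviest at the bottom, then slide the loaded tray fully in under the fixed yellow hold-down bar. The nearly empty box stays behind flat on the counter, and all the other things stay standing where they are.

Things in the scene. Friction and masses are not known exactly. Their poses are not given: they have to be found in the camera images.
- box_a: closed box of steel embedding moulds, 92 x 60 x 36 mm, grey with a blue lid and a white paper label on top; the three boxes look the same, only their weight differs (about 0.1, 0.3 and 0.5 kg, in any order). Origin: centre of its underside; x along the 92 mm side, y along the 60 mm side (grip it across this side), z up. Flat top and bottom; the contents are padded and do not shift
- box_b: closed box of steel embedding moulds, 92 x 60 x 36 mm, grey with a blue lid and a white paper label on top; the three boxes look the same, only their weight differs (about 0.1, 0.3 and 0.5 kg, in any order). Origin: centre of its underside; x along the 92 mm side, y along the 60 mm side (grip it across this side), z up. Flat top and bottom; the contents are padded and do not shift
- box_c: closed box of steel embedding moulds, 92 x 60 x 36 mm, grey with a blue lid and a white paper label on top; the three boxes look the same, only their weight differs (about 0.1, 0.3 and 0.5 kg, in any order). Origin: centre of its underside; x along the 92 mm side, y along the 60 mm side (grip it across this side), z up. Flat top and bottom; the contents are padded and do not shift
- tray_slide (a joint): travel of the green loading tray along the carrier's rails, m: 0 = fully out (loading position, towards the robot), 0.110 = fully in against its stop, under the yellow bar. Friction about 1.5 N; it stays where it is left. Take or push it at its black grip
- tray: green loading tray, its flat floor (112 x 78 mm) covered by a black mat. Origin: centre of the floor's top, 15 mm above the counter; moves with the tray; x points the way the tray slides in, y to the left, z up. Four green corner guides round it, standing 24 mm above the floor, leave 100 mm along x and 67 mm along y for the bottom box (long side along x); the sides between them are open for fingers (70 mm along x)
- tray_handle (a point): middle of the tray's upright black grip, 97 mm in front (-x) of the tray's origin, 61 mm above the counter; the grip is 18 mm along x, 28 mm along y, 44 mm tall (its top 83 mm above the counter), on a thin steel post; axes as tray
- bar (a point): middle of the underside of the fixed yellow hold-down bar (26 mm along x, 12 mm thick, on two grey side cheeks 98 mm apart), 92 mm above the counter and 110 mm beyond (+x) the tray's origin when the tray is fully out: 5 mm clear of two boxes stacked flat. x and y as the tray. The carrier's base plate (300 x 110 mm) is fixed to the counter
- sample_cup_1: sample cup, 48 mm across, 66 mm tall, clear with green screw lid; a bystander. Origin: centre of its underside
- sample_cup_2: another sample cup of the same kind; a bystander. Origin: centre of its underside
- jar_1: small jar with white screw cap, 36 mm across, 79 mm tall; a bystander. Origin: centre of its underside
- jar_2: another small jar of the same kind; a bystander. Origin: centre of its underside
- slide_box_1: open red carton of glass plates, 58 x 82 x 38 mm; a bystander. Origin: centre of its underside
- tally_counter: small grey hand counter, 45 x 64 x 27 mm; a bystander. Origin: centre of its underside
- pen_blue: blue pen lying down, 142 mm long; a bystander. Origin: centre of its underside
Things that resemble listed ones, but are neither listed nor needed, are in the scene too. Leave any orange look-alike of the box_c alone.

How it is judged:
On the way:
1. the two heavier boxes are stacked in the tray, the heaviest below, while the tray is still out in front of the bar (angle between each of box_a, box_b, box_c's own z axis and vertical below 0.06 rad and ((height (world z) of box_c below 0.008 m and horizontal distance between box_c and tray above 0.08 m and horizontal distance between each of box_a, box_b and tray below 0.012 m and angle between the x axis of each of box_a, box_b and the x axis of tray, either way round below 0.13 rad and z of box_a in the frame of tray between -0.005 and 0.005 m and z of box_b in the frame of tray between 0.031 and 0.041 m and contact force between box_b and box_a between 1.95 and 3.85 N and contact force between box_a and tray above 5.8 N) or (height (world z) of box_b below 0.008 m and horizontal distance between box_b and tray above 0.08 m and horizontal distance between each of box_a, box_c and tray below 0.012 m and angle between the x axis of each of box_a, box_c and the x axis of tray, either way round below 0.13 rad and z of box_a in the frame of tray between -0.005 and 0.005 m and z of box_c in the frame of tray between 0.031 and 0.041 m and contact force between box_c and box_a between 1.95 and 3.85 N and contact force between box_a and tray above 5.8 N) or (height (world z) of box_c below 0.008 m and horizontal distance between box_c and tray above 0.08 m and horizontal distance between each of box_b, box_a and tray below 0.012 m and angle between the x axis of each of box_b, box_a and the x axis of tray, either way round below 0.13 rad and z of box_b in the frame of tray between -0.005 and 0.005 m and z of box_a in the frame of tray between 0.031 and 0.041 m and contact force between box_a and box_b between 1.95 and 3.85 N and contact force between box_b and tray above 5.8 N) or (height (world z) of box_a below 0.008 m and horizontal distance between box_a and tray above 0.08 m and horizontal distance between each of box_b, box_c and tray below 0.012 m and angle between the x axis of each of box_b, box_c and the x axis of tray, either way round below 0.13 rad and z of box_b in the frame of tray between -0.005 and 0.005 m and z of box_c in the frame of tray between 0.031 and 0.041 m and contact force between box_c and box_b between 1.95 and 3.85 N and contact force between box_b and tray above 5.8 N) or (height (world z) of box_b below 0.008 m and horizontal distance between box_b and tray above 0.08 m and horizontal distance between each of box_c, box_a and tray below 0.012 m and angle between the x axis of each of box_c, box_a and the x axis of tray, either way round below 0.13 rad and z of box_c in the frame of tray between -0.005 and 0.005 m and z of box_a in the frame of tray between 0.031 and 0.041 m and contact force between box_a and box_c between 1.95 and 3.85 N and contact force between box_c and tray above 5.8 N) or (height (world z) of box_a below 0.008 m and horizontal distance between box_a and tray above 0.08 m and horizontal distance between each of box_c, box_b and tray below 0.012 m and angle between the x axis of each of box_c, box_b and the x axis of tray, either way round below 0.13 rad and z of box_c in the frame of tray between -0.005 and 0.005 m and z of box_b in the frame of tray between 0.031 and 0.041 m and contact force between box_b and box_c between 1.95 and 3.85 N and contact force between box_c and tray above 5.8 N)) and value of joint tray_slide below 0.05 m), for 0.2 s.
At the end, for the whole second after the job is handed in: The tray is fully in (within 6 mm of its stop). The heaviest box lies flat on its floor and the half-full one flat on that, each centred on the tray floor within 12 mm and in line with it within 0.13 rad (7 degrees); the lightest lies flat on the counter outside the carrier; all three are at rest (angle between each of box_a, box_b, box_c's own z axis and vertical below 0.06 rad and ((height (world z) of box_c below 0.008 m and horizontal distance between box_c and tray above 0.08 m and horizontal distance between each of box_a, box_b and tray below 0.012 m and angle between the x axis of each of box_a, box_b and the x axis of tray, either way round below 0.13 rad and z of box_a in the frame of tray between -0.005 and 0.005 m and z of box_b in the frame of tray between 0.031 and 0.041 m and contact force between box_b and box_a between 1.95 and 3.85 N and contact force between box_a and tray above 5.8 N) or (height (world z) of box_b below 0.008 m and horizontal distance between box_b and tray above 0.08 m and horizontal distance between each of box_a, box_c and tray below 0.012 m and angle between the x axis of each of box_a, box_c and the x axis of tray, either way round below 0.13 rad and z of box_a in the frame of tray between -0.005 and 0.005 m and z of box_c in the frame of tray between 0.031 and 0.041 m and contact force between box_c and box_a between 1.95 and 3.85 N and contact force between box_a and tray above 5.8 N) or (height (world z) of box_c below 0.008 m and horizontal distance between box_c and tray above 0.08 m and horizontal distance between each of box_b, box_a and tray below 0.012 m and angle between the x axis of each of box_b, box_a and the x axis of tray, either way round below 0.13 rad and z of box_b in the frame of tray between -0.005 and 0.005 m and z of box_a in the frame of tray between 0.031 and 0.041 m and contact force between box_a and box_b between 1.95 and 3.85 N and contact force between box_b and tray above 5.8 N) or (height (world z) of box_a below 0.008 m and horizontal distance between box_a and tray above 0.08 m and horizontal distance between each of box_b, box_c and tray below 0.012 m and angle between the x axis of each of box_b, box_c and the x axis of tray, either way round below 0.13 rad and z of box_b in the frame of tray between -0.005 and 0.005 m and z of box_c in the frame of tray between 0.031 and 0.041 m and contact force between box_c and box_b between 1.95 and 3.85 N and contact force between box_b and tray above 5.8 N) or (height (world z) of box_b below 0.008 m and horizontal distance between box_b and tray above 0.08 m and horizontal distance between each of box_c, box_a and tray below 0.012 m and angle between the x axis of each of box_c, box_a and the x axis of tray, either way round below 0.13 rad and z of box_c in the frame of tray between -0.005 and 0.005 m and z of box_a in the frame of tray between 0.031 and 0.041 m and contact force between box_a and box_c between 1.95 and 3.85 N and contact force between box_c and tray above 5.8 N) or (height (world z) of box_a below 0.008 m and horizontal distance between box_a and tray above 0.08 m and horizontal distance between each of box_c, box_b and tray below 0.012 m and angle between the x axis of each of box_c, box_b and the x axis of tray, either way round below 0.13 rad and z of box_c in the frame of tray between -0.005 and 0.005 m and z of box_b in the frame of tray between 0.031 and 0.041 m and contact force between box_b and box_c between 1.95 and 3.85 N and contact force between box_c and tray above 5.8 N)) and value of joint tray_slide above 0.104 m and linear speed of each of box_a, box_b, box_c below 0.02 m/s); the robot touches nothing.
It fails at once if a bystander is shoved more than 30 mm or tipped over (distance of any of sample_cup_1, sample_cup_2, jar_1, jar_2, slide_box_1, tally_counter, pen_blue from where it was at the start of the episode above 0.03 m or angle between any of sample_cup_1, sample_cup_2, jar_1, jar_2, slide_box_1, tally_counter's own z axis and vertical above 0.6 rad).
It fails at once if a box is turned on its side (angle between any of box_a, box_b, box_c's own z axis and vertical above 0.8 rad).
It fails at once if a box is dropped or thrown: not held by the fingers, it moves faster than 0.5 m/s (a fall of about 13 mm) ((contact force between box_a and the fingers below 0.1 N and linear speed of box_a above 0.5 m/s) or (contact force between box_b and the fingers below 0.1 N and linear speed of box_b above 0.5 m/s) or (contact force between box_c and the fingers below 0.1 N and linear speed of box_c above 0.5 m/s)).
It also fails if it takes over 72 s, if anything falls off the work surface, if the arm or the gripper's body presses on something with over 40 N, if the wrist force passes 120 N, or if a joint passes its speed limit or range.

## Working session

There is one attempt and no reset: what is moved stays moved. The work goes in short steps, Python scripts to look and compute and a tool call to move; the robot and the scene stay as the last step left them, time stands still between calls to the robot, and variables do not carry over. Pictures are saved under pics/ and viewed, at most 10 in all, crops included, and the job is handed in when it is done.

Besides the shell and the picture viewer there is one more tool, called after ">>>" as a command line: name --argument value ..., lists and objects as JSON in quotes. carry_out: Moves the arm, as the interface text tells. Its arguments: {"type":"object","properties":{"deltas":{"type":"array"},"grip":{"type":"number"},"grip_force":{"type":"number"}},"required":["deltas"]}

```bash
mkdir -p pics; ls; cat > h.py <<'E'
import numpy as np, cv2, sys
sys.path.insert(0,'.')
from plant import ctrl
def cloud(name,d):
    m=ctrl.camera_model(name);K=np.array(m["intrinsics"]);T=np.array(m["extrinsics"])
    v,u=np.mgrid[:400,:640]
    c=np.stack([(u-K[0,2])/K[0,0]*d,(v-K[1,2])/K[1,1]*d,d],-1)
    return (c-T[:3,3])@T[:3,:3]
def save(name,fn):
    p,d=ctrl.read_camera(name); cv2.imwrite(fn,p[:,:,::-1]); np.savez(''+name+'.npz',p=p,d=d,w=cloud(name,d)); return p,d
E
python3 - <<'E'
from h import *
for n in("scene","top"):
    save(n,f'pics/{n}0.png')
    w=np.load(n+'.npz')['w']
    T=np.array(ctrl.camera_model(n)["extrinsics"]); print(n,-T[:3,:3].T@T[:3,3])
    for q in ["box_a","tray","tray_handle","sample_cup_1","jar_1","slide_box_1","tally_counter","pen_blue"]:
        for r in ctrl.find_in(n,q):
            u,v=r["uv"]; print(q,round(r["score"],2),np.round([u,v]),np.round(w[int(v),int(u)],3))
s=ctrl.get_state();print(s)
E
```

```text
pics
scene [-0.11059125 -1.00778953  1.05490629]
box_a 0.9 [415. 291.] [ 0.571 -0.356  0.036]
box_a 0.57 [334. 294.] [ 0.386 -0.245  0.029]
tray 0.86 [329. 218.] [0.552 0.043 0.015]
tray_handle 0.88 [329. 219.] [0.55  0.034 0.014]
sample_cup_1 0.73 [406. 245.] [ 0.645 -0.228  0.061]
jar_1 0.74 [388. 223.] [ 0.679 -0.102  0.037]
jar_1 0.42 [285. 159.] [ 0.607  0.434 -0.001]
slide_box_1 0.6 [310. 180.] [0.599 0.242 0.022]
slide_box_1 0.53 [331. 219.] [0.555 0.029 0.02 ]
top [0.29953282 0.03271791 1.49185135]
box_a 0.95 [277. 246.] [0.412 0.177 0.033]
box_a 0.91 [459. 181.] [ 0.582 -0.348  0.04 ]
box_a 0.74 [410. 152.] [ 0.668 -0.205  0.069]
box_a 0.7 [413. 234.] [ 0.437 -0.208  0.042]
tray 0.85 [328. 212.] [0.51  0.03  0.017]
tray 0.28 [207. 187.] [0.582 0.37  0.079]
tray_handle 0.98 [323. 210.] [0.514 0.044 0.013]
sample_cup_1 0.74 [458. 230.] [ 0.439 -0.327  0.064]
jar_1 0.55 [374. 149.] [ 0.675 -0.103  0.076]
jar_1 0.35 [456. 232.] [ 0.436 -0.322  0.072]
slide_box_1 0.81 [251. 180.] [0.61  0.254 0.028]
tally_counter 0.57 [325. 213.] [0.508 0.041 0.015]
tally_counter 0.46 [188. 211.] [0.524 0.434 0.028]
pen_blue 0.7 [194. 256.] [ 0.393  0.424 -0.005]
pen_blue 0.45 [234. 223.] [0.481 0.299 0.037]
{'time': 0.9, 'qpos': array([-1.47498429e+00,  2.86278141e-01,  1.57668328e+00,  1.34293793e-05,
        1.27864619e+00, -1.50004398e-01]), 'dq': array([ 0.00104465, -0.00045581, -0.00034773, -0.00219991, -0.00049187,
        0.00059597]), 'joint_efforts': array([-1.21739711e-03, -4.05966139e+01, -2.92944467e+01, -1.66701266e-04,
        5.07099139e-04, -8.52447499e-07]), 'eef_pos': array([ 0.16428738, -0.65468389,  0.23134852]), 'tcp_rot': array([ 9.92456526e-01,  1.22597082e-01,  6.63045483e-06, -7.30334269e-06]), 'contact_force': array([-0.48844145,  0.59438468, -0.33647472]), 'wrist_torque': array([ 0.02134609, -0.0266428 ,  0.03638392]), 'finger_force': 0.0, 'opening': 1.0024637931313052}
```

```bash
python3 - <<'E'
from h import *
p=np.load('top.npz')['p'][110:290,140:500,::-1]
cv2.imwrite('pics/topc.png',cv2.resize(p,(800,400),interpolation=cv2.INTER_CUBIC))
p=np.load('scene.npz')['p'][120:330,200:500,::-1]
cv2.imwrite('pics/scenec.png',cv2.resize(p,(800,560),interpolation=cv2.INTER_CUBIC))
E
```

```text
(no output)
```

View pics/topc.png

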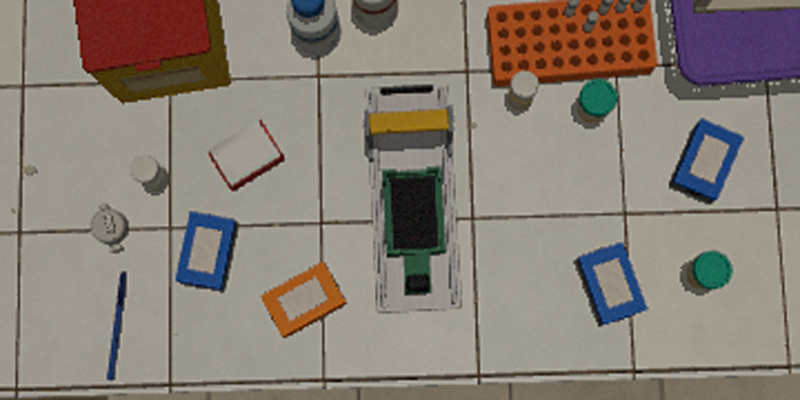

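View pics/scenec.png

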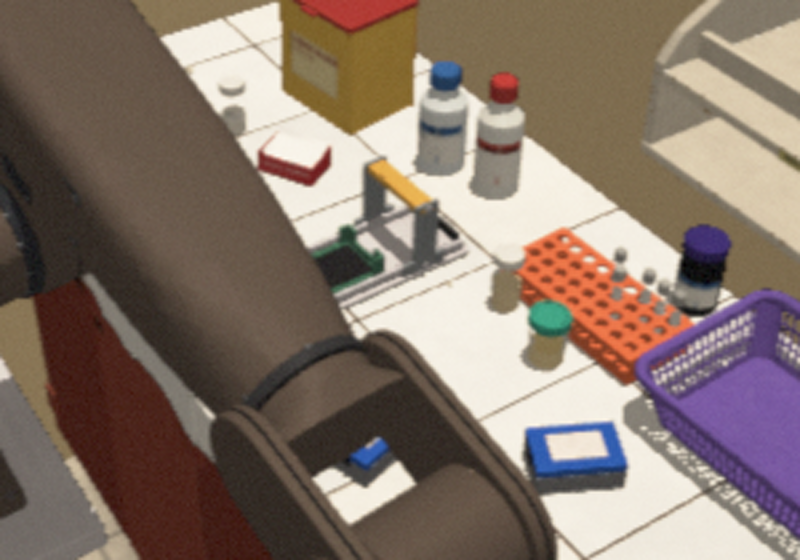

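The top crop shows three blue boxes at full-image pixels (233,222), (415,238) and (459,182). The orange look-alike at (276,244) is what `find_in` reported as its best hit, so I'm leaving it alone. The carrier's mat is at about (327,205), its grip at (328,237) and the bar at (325,165). The scene crop shows the blue box at (415,290) and a partly hidden one at (338,290).

```bash
cat >> h.py <<'E'
def ray(name,uv,z):
    m=ctrl.camera_model(name);K=np.array(m["intrinsics"]);T=np.array(m["extrinsics"])
    uv=np.atleast_2d(uv).astype(float); c=np.c_[(uv[:,0]-K[0,2])/K[0,0],(uv[:,1]-K[1,2])/K[1,1],np.ones(len(uv))]
    r=c@T[:3,:3]; o=-T[:3,:3].T@T[:3,3]
    return (o+r*((z-o[2])/r[:,2])[:,None])[:,:2]
def rects(name,mask,z,minpx=30,reg=None):
    d=np.load(''+name+'.npz'); n,l,st,ce=cv2.connectedComponentsWithStats(mask.astype(np.uint8))
    out=[]
    for i in range(1,n):
        if st[i,4]<minpx: continue
        u,v=ce[i]
        if reg and not(reg[0]<u<reg[1] and reg[2]<v<reg[3]): continue
        cs,_=cv2.findContours((l==i).astype(np.uint8),cv2.RETR_EXTERNAL,cv2.CHAIN_APPROX_NONE)
        q=ray(name,cs[0][:,0,:],z); (c,s,a)=cv2.minAreaRect((q*1000).astype(np.float32))
        if s[0]<s[1]: a+=90;s=s[::-1]
        a=(a+90)%180-90
        m=(l==i)&(d['d']>0)
        out.append(dict(px=st[i,4],uv=np.round(ce[i]),c=np.round(c,1),s=np.round(s,1),a=round(a,1),z=round(1000*np.median(d['w'][m][:,2]),1)))
    return out
def hsv(p): return [x.astype(int) for x in cv2.split(cv2.cvtColor(np.ascontiguousarray(p),cv2.COLOR_RGB2HSV))]
E
python3 - <<'E'
from h import *
for n in("top","scene"):
    p=np.load(n+'.npz')['p']; h,s,v=hsv(p)
    print(n)
    for nm,m,z,reg in [("blue",(h>95)&(h<125)&(s>130)&(v>60),.036,(200,500,150,310)),("green",(h>60)&(h<90)&(s>110)&(v>30),.03,(290,360,180,250)),("black",(v<60)&(s<120),.015,(290,360,150,250)),("yellow",(h>18)&(h<32)&(s>150)&(v>90),.104,(280,370,150,200))]:
        for r in rects(n,m,z,30 if nm!="black" else 15,reg): print(nm,r)
E
```

```text
top
blue {'px': np.int32(392), 'uv': array([458., 182.]), 'c': array([ 582. , -347.4]), 's': array([91.9, 58.6]), 'a': -26.2, 'z': np.float64(36.8)}
blue {'px': np.int32(401), 'uv': array([232., 223.]), 'c': array([483.3, 305. ]), 's': array([90.6, 59.3]), 'a': -12.0, 'z': np.float64(36.2)}
blue {'px': np.int32(405), 'uv': array([415., 237.]), 'c': array([ 425.2, -215. ]), 's': array([90.9, 59.6]), 'a': 17.3, 'z': np.float64(36.8)}
green {'px': np.int32(74), 'uv': array([314., 202.]), 'c': array([534.4,  67.8]), 's': array([90.4, 14.5]), 'a': -1.6, 'z': np.float64(16.6)}
green {'px': np.int32(46), 'uv': array([334., 191.]), 'c': array([564.8,   8.4]), 's': array([51.4, 30.4]), 'a': 38.0, 'z': np.float64(18.5)}
green {'px': np.int32(32), 'uv': array([338., 214.]), 'c': array([501.7,   1.1]), 's': array([57.9,  5.7]), 'a': -1.9, 'z': np.float64(17.0)}
green {'px': np.int32(104), 'uv': array([326., 227.]), 'c': array([460.5,  34.5]), 's': array([54.8, 35.1]), 'a': -88.5, 'z': np.float64(17.2)}
black {'px': np.int32(56), 'uv': array([323., 150.]), 'c': array([692.5,  40.3]), 's': array([
[... 647 characters left out ...]
, 'uv': array([324., 164.]), 'c': array([628.7,  38.1]), 's': array([97.8, 24.7]), 'a': -88.2, 'z': np.float64(104.6)}
scene
blue {'px': np.int32(348), 'uv': array([415., 290.]), 'c': array([ 576.8, -352.8]), 's': array([91.7, 62.7]), 'a': -26.3, 'z': np.float64(35.1)}
blue {'px': np.int32(80), 'uv': array([338., 290.]), 'c': array([ 401.8, -246.9]), 's': array([40.4, 21.5]), 'a': 13.7, 'z': np.float64(35.0)}
black {'px': np.int32(191), 'uv': array([328., 219.]), 'c': array([547.6,  35.5]), 's': array([63.4, 54.8]), 'a': -0.8, 'z': np.float64(15.1)}
yellow {'px': np.int32(89), 'uv': array([350., 188.]), 'c': array([627.8,  36.5]), 's': array([88.5, 16.8]), 'a': -89.1, 'z': np.float64(103.1)}
```

```bash
cat >> h.py <<'E'
def cen(name,mask,z,minpx,reg):
    """centroid + PCA of hull-filled blobs in world at height z (pixel centres)"""
    n,l,st,ce=cv2.connectedComponentsWithStats(mask.astype(np.uint8)); out=[]
    for i in range(1,n):
        u,v=ce[i]
        if st[i,4]<minpx or not(reg[0]<u<reg[1] and reg[2]<v<reg[3]): continue
        cs,_=cv2.findContours((l==i).astype(np.uint8),cv2.RETR_EXTERNAL,cv2.CHAIN_APPROX_NONE)
        f=np.zeros(mask.shape,np.uint8); cv2.fillConvexPoly(f,cv2.convexHull(cs[0]),1)
        vv,uu=np.nonzero(f); q=ray(name,np.c_[uu,vv],z)*1000; c=q.mean(0); w,V=np.linalg.eigh(np.cov((q-c).T))
        a=np.degrees(np.arctan2(V[1,1],V[0,1])); out.append((np.round([u,v]),np.round(c,1),"ext",np.round(np.sqrt(12*w[::-1]),1),"ang",round((a+90)%180-90,1)))
    return out
E
python3 - <<'E'
from h import *
n="top"; acc=[np.load('top.npz')['p'].astype(float)]
for i in range(5): acc.append(ctrl.read_camera(n)[0].astype(float))
p=np.mean(acc,0).astype(np.uint8); h,s,v=hsv(p)
for nm,m,z,reg,k in [("blue",(h>95)&(h<125)&(s>130)&(v>60),.036,(200,500,150,310),100),("black",(v<60)&(s<120),.015,(290,360,140,220),50),("handle",(v<60)&(s<120),.083,(290,360,225,250),30),("yellow",(h>18)&(h<32)&(s>150)&(v>90),.104,(280,370,150,200),30),("green",(h>60)&(h<90)&(s>110)&(v>30),.015,(290,360,180,250),20)]:
    for r in cen(n,m,z,k,reg): print(nm,*r)
m=(np.abs(v-0)<300)
cv2.imwrite('pics/tr.png',cv2.resize(p[140:255,285:370,::-1],None,fx=5,fy=5,interpolation=cv2.INTER_CUBIC))
print(np.round(ctrl.camera_model(n)["extrinsics"],3),np.round(ctrl.camera_model(n)["intrinsics"],1))
E
```

```text
blue [458. 182.] [ 582.  -347.4] ext [93.6 60.7] ang -26.8
blue [232. 223.] [483. 305.] ext [92.1 61.4] ang -12.0
blue [415. 237.] [ 425.1 -215. ] ext [91.7 61.7] ang 17.7
black [322. 150.] [691.9  41.5] ext [67.1 10.2] ang -89.0
black [326. 205.] [530.1  35.8] ext [101.5  62.5] ang 1.0
handle [327. 237.] [427.1  33.7] ext [31.4 25.1] ang -73.1
yellow [324. 164.] [629.1  38.1] ext [98.2 26.7] ang -88.0
green [325. 211.] [518.8  35.8] ext [133.3  74.4] ang 0.7
[[-0.028 -0.999 -0.015  0.063]
 [-0.988  0.03  -0.152  0.521]
 [ 0.152  0.01  -0.988  1.429]
 [ 0.     0.     0.     1.   ]] [[514.2   0.  321.4]
 [  0.  514.2 205.6]
 [  0.    0.    1. ]]
```

View pics/tr.png

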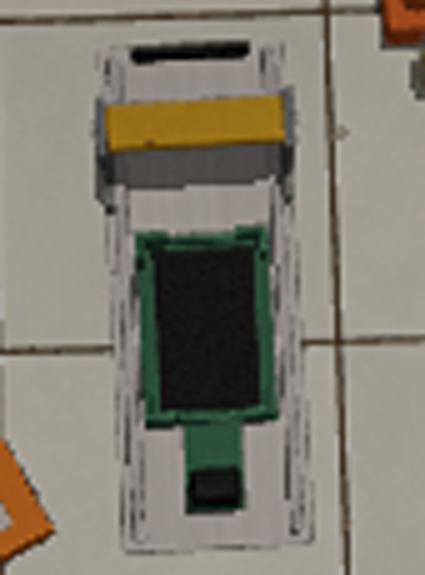

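```bash
cat >> h.py <<'E'
from scipy.spatial.transform import Rotation as Rn
def go(x,y,z,yaw):
    s=ctrl.get_state(); R=Rn.from_quat(s["tcp_rot"]); d=R.inv().apply(np.array([x,y,z])-s["eef_pos"])
    a=np.radians(yaw); G=Rn.from_matrix(np.array([[np.cos(a),np.sin(a),0],[np.sin(a),-np.cos(a),0],[0,0,-1.]]))
    r=(R.inv()*G).as_rotvec()
    print("t",round(s["time"],2),"now",np.round(s["eef_pos"],4),"d",np.round(d,4),"r",np.round(r,3),"F",np.round(s["contact_force"],2),"op",round(s["opening"],3),"q",np.round(s["qpos"],2))
E
python3 - <<'E'
from h import *
go(.582,-.3474,.12,-26.5)
f=np.load('top.npz');w=f['w'];d=f['d']
def ex(nm,x0,x1,y0,y1,z0,z1):
    m=(d>0)&(w[...,0]>x0)&(w[...,0]<x1)&(w[...,1]>y0)&(w[...,1]<y1)&(w[...,2]>z0)&(w[...,2]<z1)
    q=w[m]*1000; print(nm,len(q),np.round(np.percentile(q,[1,99],0),1).tolist(),np.round(q.mean(0),1))
ex("bar",.58,.68,-.03,.1,.095,.115)
ex("handle",.39,.47,0,.07,.072,.095)
ex("guidesFR",.45,.61,-.03,.1,.033,.048)
ex("box2",.35,.5,-.3,-.13,.028,.05); ex("box3",.5,.66,-.43,-.27,.028,.05); ex("box1",.4,.56,.23,.37,.028,.05)
E
```

```text
t 1.15 now [ 0.1643 -0.6547  0.2313] d [ 0.4799 -0.1964  0.1113] r [ 0.    -0.     0.708] F [0.09 0.93 0.6 ] op 0.999 q [-1.48  0.29  1.58  0.    1.28 -0.15]
bar 398 [[613.8, -16.1, 97.0], [644.0, 92.6, 111.1]] [628.7  38.  104.7]
handle 66 [[421.4, 19.7, 73.1], [440.4, 45.9, 90.3]] [430.3  32.7  82.4]
guidesFR 80 [[473.3, -3.8, 33.6], [582.0, 73.7, 46.7]] [528.5  32.8  39.7]
box2 698 [[378.0, -251.7, 29.0], [473.3, -178.3, 43.6]] [ 425.5 -214.6   36.8]
box3 682 [[534.1, -388.6, 29.2], [630.7, -306.3, 44.8]] [ 582.  -347.4   37. ]
box1 683 [[435.2, 268.4, 29.2], [531.0, 339.4, 43.9]] [483.6 304.2  36.3]
```

>>> carry_out --deltas '[0.05,-0.02,0,0,0,0,0.1,-0.04,0,0,0,0,0.15,-0.06,0,0,0,0,0.2,-0.08,0,0,0,0,0.24,-0.098,0,0,0,0]' --grip 100 --grip_force 40

```text
time: 1.78
eef_pos: [0.3748, -0.4999, 0.2315]
tcp_rot: [0.992, 0.123, 0.0, 0.0]
contact_force: [-0.5, -0.1, 0.6]
opening: 1.0
finger_force: 0.0
```

>>> carry_out --deltas '[0.05,-0.02,0.02,0,0,0.142,0.1,-0.04,0.04,0,0,0.283,0.15,-0.06,0.07,0,0,0.425,0.2,-0.08,0.09,0,0,0.567,0.24,-0.098,0.111,0,0,0.708]'

```text
time: 2.4
eef_pos: [0.5838, -0.3464, 0.1197]
tcp_rot: [0.973, -0.231, 0.0, 0.0]
contact_force: [-0.7, -1.0, 0.3]
opening: 1.004
finger_force: 0.0
```

```bash
python3 -c "
from h import *
go(.582,-.3474,.006,-26.5)"
```

```text
t 2.4 now [ 0.5838 -0.3464  0.1197] d [-0.0012  0.0017  0.1137] r [ 0.    -0.    -0.003] F [-0.67 -0.96  0.31] op 1.004 q [-0.68  0.4   1.65  0.    1.1   1.35]
```

>>> carry_out --deltas '[-0.001,0.001,0.04,0,0,0,-0.001,0.001,0.08,0,0,0,-0.001,0.001,0.105,0,0,0,-0.001,0.001,0.113,0,0,0]'

```text
time: 2.9
eef_pos: [0.5797, -0.3472, 0.0049]
tcp_rot: [0.973, -0.229, -0.002, -0.001]
contact_force: [1.5, 0.0, 0.6]
opening: 1.001
finger_force: 0.0
```

>>> carry_out --deltas '[0,0,0,0,0,0,0,0,0,0,0,0,0,0,0,0,0,0,0,0,0,0,0,0,0,0,0,0,0,0]' --grip 55 --grip_force 40

```text
time: 3.52
eef_pos: [0.5821, -0.3488, 0.0094]
tcp_rot: [0.973, -0.229, 0.002, 0.0]
contact_force: [1.5, 1.0, 5.4]
opening: 0.692
finger_force: 49.4
```

```bash
python3 -c "
from h import *
go(.582,-.3474,.006,-26.5); s=ctrl.get_state(); print(s['finger_force'])"
```

```text
t 3.52 now [ 0.5821 -0.3488  0.0094] d [-0.0007 -0.0012  0.0034] r [-0.    -0.003  0.   ] F [1.54 1.05 5.38] op 0.692 q [-0.69  0.54  1.68  0.    0.92  1.34]
49.44748744368553
```

>>> carry_out --deltas '[0,0,-0.01,0,0,0,0,0,-0.02,0,0,0,0,0,-0.03,0,0,0,0,0,-0.03,0,0,0,0,0,-0.03,0,0,0]'

```text
time: 4.15
eef_pos: [0.5805, -0.3481, 0.0371]
tcp_rot: [0.973, -0.229, -0.0, -0.0]
contact_force: [-0.3, 0.1, -5.7]
opening: 0.69
finger_force: 48.2
```

>>> carry_out --deltas '[0,0,0,0,0,0,0,0,0,0,0,0]'

```text
time: 4.4
eef_pos: [0.5805, -0.348, 0.0368]
tcp_rot: [0.973, -0.229, -0.0, -0.0]
contact_force: [-0.1, -0.2, -4.3]
opening: 0.697
finger_force: 48.2
```

>>> carry_out --deltas '[0,0,0,0,0,0]'

```text
time: 4.53
eef_pos: [0.5807, -0.3482, 0.0371]
tcp_rot: [0.973, -0.229, -0.0, -0.0]
contact_force: [0.3, -0.6, -5.4]
opening: 0.692
finger_force: 48.2
```

```bash
python3 -c "
from h import *
go(.582,-.3474,.01,-26.5); s=ctrl.get_state(); print(s['finger_force'])
p,d=save('top','pics/t1.png');h,s,v=hsv(p)
for r in cen('top',(h>95)&(h<125)&(s>130)&(v>60),.036,20,(200,500,140,310)): print(*r)
print(ctrl.get_state()['contact_force'])
"
```

```text
t 4.53 now [ 0.5807 -0.3482  0.0371] d [ 0.0008 -0.0013  0.0271] r [-0.  0.  0.] F [ 0.26 -0.57 -5.42] op 0.692 q [-0.69  0.5   1.68 -0.    0.96  1.34]
48.23390945792198
[232. 223.] [482.9 304.9] ext [92.1 61.6] ang -11.8
[408. 227.] [ 452.5 -195.3] ext [52.2 26.3] ang -43.6
[ 0.32302997 -0.94853512 -4.34582636]
```

```bash
python3 -c "
from h import *
go(.5275,.035,.13,1.5)"
```

```text
t 4.58 now [ 0.5808 -0.3482  0.0372] d [-0.2185 -0.3192 -0.0928] r [-0.     0.    -0.488] F [ 0.32 -0.95 -4.35] op 0.697 q [-0.69  0.5   1.68 -0.    0.96  1.34]
```

>>> carry_out --deltas '[-0.01,-0.02,-0.04,0,0,0,-0.03,-0.05,-0.08,0,0,0,-0.055,-0.085,-0.093,0,0,0,-0.08,-0.12,-0.093,0,0,0,-0.11,-0.16,-0.093,0,0,0]'

```text
time: 5.2
eef_pos: [0.5537, -0.155, 0.1311]
tcp_rot: [0.973, -0.229, 0.001, 0.0]
contact_force: [1.4, 0.4, -4.8]
opening: 0.693
finger_force: 48.1
```

>>> carry_out --deltas '[-0.03,-0.045,0,0,0,-0.098,-0.06,-0.085,0,0,0,-0.195,-0.085,-0.12,0,0,0,-0.293,-0.1,-0.147,0,0,0,-0.39,-0.108,-0.159,0,0,0,-0.488]'

```text
time: 5.82
eef_pos: [0.5275, 0.0363, 0.1306]
tcp_rot: [1.0, 0.016, 0.0, -0.0]
contact_force: [0.3, -0.5, -4.3]
opening: 0.695
finger_force: 48.1
```

>>> carry_out --deltas '[0,0,0.02,0,0,0,0,0,0.03,0,0,0,0,0,0.03,0,0,0,0,0,0.03,0,0,0]'

```text
time: 6.32
eef_pos: [0.5285, 0.0342, 0.1009]
tcp_rot: [1.0, 0.013, 0.001, 0.0]
contact_force: [1.5, 0.2, -3.9]
opening: 0.694
finger_force: 48.1
```

```bash
python3 -c "
from h import *
go(.5275,.035,.026,1.5)
p,d=save('top','pics/t2.png')
cv2.imwrite('pics/t2c.png',cv2.resize(p[140:290,250:400,::-1],None,fx=4,fy=4,interpolation=cv2.INTER_CUBIC))
p,d=save('scene','pics/s2.png')
cv2.imwrite('pics/s2c.png',cv2.resize(p[130:290,240:440,::-1],None,fx=4,fy=3.75,interpolation=cv2.INTER_CUBIC))
"
```

```text
t 6.33 now [0.5285 0.0342 0.1009] d [-0.001  -0.0009  0.0749] r [ 0.    -0.001 -0.001] F [ 1.46  0.21 -3.92] op 0.694 q [-0.13  0.12  2.03 -0.    0.99  1.42]
```

View pics/t2c.png

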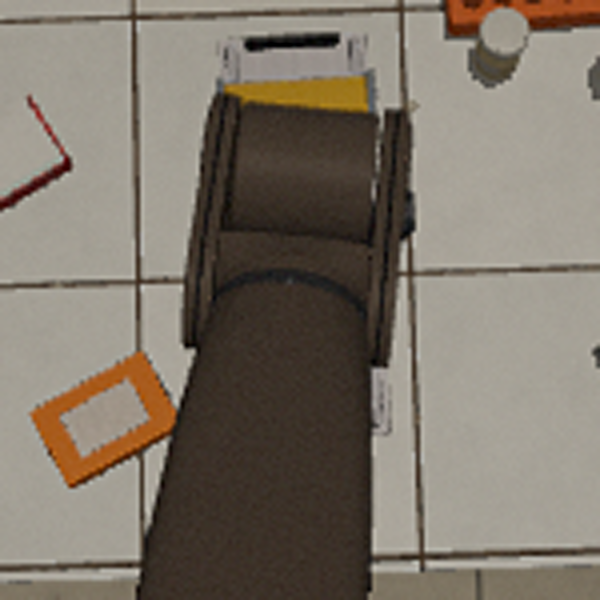

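View pics/s2c.png

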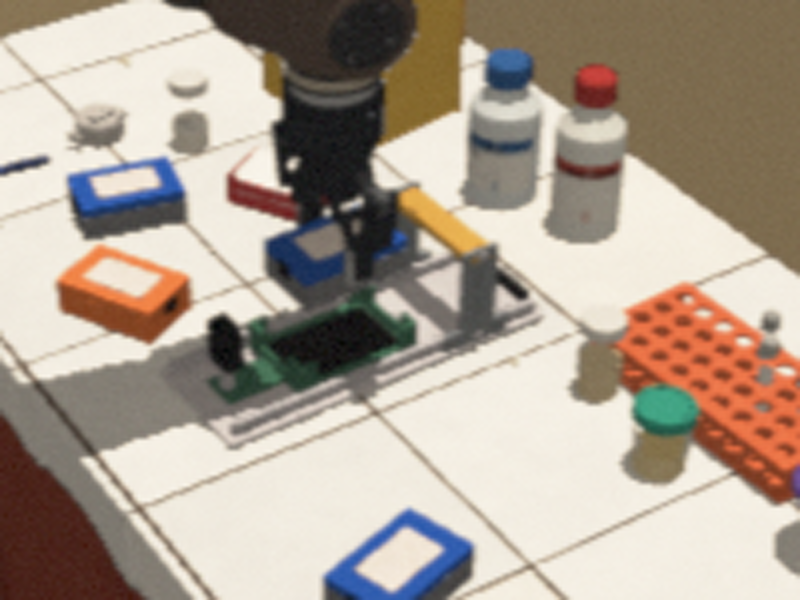

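The top view is blocked by the arm. In the scene crop the box hangs level at about (325,190) full-image, above and behind the empty tray, whose mat is at (325,221). Next I'll compare the two in the scene camera.

```bash
python3 - <<'E'
from h import *
f=np.load('scene.npz');p=f['p'];h,s,v=hsv(p)
b=(h>95)&(h<130)&(s>130)&(v>40)
for r in rects('scene',b,.128,25,(295,350,170,210)): print('lid',r)
for r in rects('scene',(v<62)&(s<130),.015,40,(290,350,205,240)): print('mat',r)
for r in cen('scene',(v<62)&(s<130),.015,40,(290,350,205,240)): print('mat',*r)
for r in rects('scene',(h>60)&(h<90)&(s>100)&(v>30),.039,20,(280,360,200,250)): print('green',r)
for r in rects('scene',(h>18)&(h<32)&(s>150)&(v>90),.104,30,(330,370,170,200)): print('bar',r)
w=f['w'];d=f['d']
def ex(nm,x0,x1,y0,y1,z0,z1):
    m=(d>0)&(w[...,0]>x0)&(w[...,0]<x1)&(w[...,1]>y0)&(w[...,1]<y1)&(w[...,2]>z0)&(w[...,2]<z1)
    q=w[m]*1000; print(nm,len(q),np.round(np.percentile(q,[2,98],0),1).tolist(),np.round(q.mean(0),1))
ex('guides',.45,.61,-.03,.1,.032,.045);ex('handle',.39,.47,0,.07,.06,.095);ex('lid',.45,.62,-.02,.08,.118,.14)
E
```

```text
lid {'px': np.int32(25), 'uv': array([338., 195.]), 'c': array([5.594e+02, 5.000e-01]), 's': array([38. , 13.3]), 'a': 33.7, 'z': np.float64(123.3)}
lid {'px': np.int32(111), 'uv': array([315., 199.]), 'c': array([495.4,  22.7]), 's': array([61.1, 39.4]), 'a': -81.9, 'z': np.float64(126.8)}
mat {'px': np.int32(405), 'uv': array([322., 221.]), 'c': array([524.5,  36.6]), 's': array([102.3,  74.9]), 'a': -3.8, 'z': np.float64(15.3)}
mat {'px': np.int32(115), 'uv': array([297., 224.]), 'c': array([449.6,  63.3]), 's': array([97.9, 28.4]), 'a': 72.3, 'z': np.float64(59.4)}
mat [322. 221.] [521.2  35.9] ext [100.9  73.3] ang -5.1
mat [297. 224.] [450.6  61.8] ext [88.7 27.2] ang 73.3
bar {'px': np.int32(86), 'uv': array([350., 189.]), 'c': array([628.3,  35.6]), 's': array([87. , 16.8]), 'a': 89.6, 'z': np.float64(103.9)}
guides 62 [[469.4, -6.7, 32.6], [581.3, 71.7, 43.4]] [514.7  22.1  36.8]
handle 81 [[419.0, 16.7, 60.6], [437.6, 45.1, 84.9]] [427.   28.9  74.9]
lid 346 [[480.3, -10.6, 118.9], [566.6, 65.2, 137.8]] [512.5  27.4 127.4]
```

>>> carry_out --deltas '[-0.001,0,0.025,0,0,0,-0.001,0,0.045,0,0,0,-0.001,0,0.053,0,0,0,-0.001,0,0.06,0,0,0,-0.001,0,0.06,0,0,0]'

```text
time: 7.05
eef_pos: [0.5271, 0.0344, 0.0405]
tcp_rot: [1.0, 0.013, 0.0, 0.0]
contact_force: [-0.6, -0.0, -4.1]
opening: 0.69
finger_force: 48.0
```

>>> carry_out --deltas '[0,0,0.004,0,0,0,0,0,0.008,0,0,0,0,0,0.008,0,0,0]'

```text
time: 7.42
eef_pos: [0.5266, 0.0345, 0.032]
tcp_rot: [1.0, 0.013, -0.0, -0.0]
contact_force: [-0.4, 0.0, -5.2]
opening: 0.696
finger_force: 48.1
```

>>> carry_out --deltas '[0,0,0.003,0,0,0,0,0,0.005,0,0,0,0,0,0.005,0,0,0]'

```text
time: 7.8
eef_pos: [0.5267, 0.0345, 0.0271]
tcp_rot: [1.0, 0.013, -0.0, -0.0]
contact_force: [0.1, 0.3, -4.6]
opening: 0.694
finger_force: 48.1
```

>>> carry_out --deltas '[0,0,0.001,0,0,0,0,0,0.002,0,0,0,0,0,0.002,0,0,0]'

```text
time: 8.18
eef_pos: [0.5269, 0.0345, 0.0252]
tcp_rot: [1.0, 0.013, -0.0, -0.0]
contact_force: [-0.1, 0.9, -4.3]
opening: 0.695
finger_force: 48.1
```

>>> carry_out --deltas '[0,0,0.001,0,0,0,0,0,0.002,0,0,0,0,0,0.002,0,0,0]'

```text
time: 8.55
eef_pos: [0.5279, 0.0345, 0.0244]
tcp_rot: [1.0, 0.013, 0.001, -0.0]
contact_force: [-0.8, 0.3, 1.3]
opening: 0.692
finger_force: 48.9
```

>>> carry_out --deltas '[0,0,0.001,0,0,0,0,0,0.001,0,0,0]'

```text
time: 8.8
eef_pos: [0.5289, 0.0345, 0.0244]
tcp_rot: [1.0, 0.013, 0.002, -0.0]
contact_force: [-0.6, 0.3, 5.8]
opening: 0.688
finger_force: 49.3
```

>>> carry_out --deltas '[0,0,-0.001,0,0,0,0,0,-0.001,0,0,0,0,0,-0.001,0,0,0,0,0,-0.001,0,0,0]' --grip 100

```text
time: 9.3
eef_pos: [0.5268, 0.0345, 0.0231]
tcp_rot: [1.0, 0.013, -0.0, 0.0]
contact_force: [0.7, -1.0, 0.6]
opening: 0.998
finger_force: 0.0
```

>>> carry_out --deltas '[0,0,-0.01,0,0,0,0,0,-0.035,0,0,0,0,0,-0.075,0,0,0,0,0,-0.1,0,0,0]'

```text
time: 9.8
eef_pos: [0.5279, 0.0344, 0.1261]
tcp_rot: [1.0, 0.013, 0.002, 0.0]
contact_force: [-0.1, -0.4, 0.0]
opening: 1.0
finger_force: 0.0
```

```bash
python3 -c "
from h import *
go(.4251,-.2155,.12,17.6)"
```

```text
t 9.8 now [0.5279 0.0344 0.1261] d [-0.1093  0.2471  0.0059] r [ 0.001 -0.003 -0.281] F [-0.08 -0.36  0.  ] op 1.0 q [-0.13  0.08  2.02 -0.    1.04  1.42]
```

>>> carry_out --deltas '[-0.022,0.05,0,0,0,-0.07,-0.046,0.105,0,0,0,-0.14,-0.07,0.16,0.002,0,0,-0.21,-0.093,0.21,0.004,0,0,-0.28,-0.109,0.247,0.006,0,0,-0.281]'

```text
time: 10.42
eef_pos: [0.4235, -0.2173, 0.1182]
tcp_rot: [0.988, 0.152, 0.001, 0.001]
contact_force: [-0.4, -1.3, -0.0]
opening: 0.999
finger_force: 0.0
```

```bash
python3 -c "
from h import *
go(.4251,-.2155,.01,17.6)"
```

```text
t 10.43 now [ 0.4235 -0.2173  0.1182] d [ 0.002  -0.0014  0.1082] r [ 0.001 -0.001 -0.001] F [-0.42 -1.27 -0.02] op 0.999 q [-0.69 -0.03  2.15 -0.    1.02  0.58]
```

>>> carry_out --deltas '[0.001,-0.001,0.045,0,0,0,0.001,-0.001,0.085,0,0,0,0.001,-0.001,0.1,0,0,0,0.001,-0.001,0.108,0,0,0,0.001,-0.001,0.108,0,0,0]'

```text
time: 11.05
eef_pos: [0.4257, -0.2143, 0.0101]
tcp_rot: [0.988, 0.153, 0.0, 0.0]
contact_force: [-0.4, -0.1, 0.1]
opening: 1.001
finger_force: 0.0
```

>>> carry_out --deltas '[0,0,0,0,0,0,0,0,0,0,0,0,0,0,0,0,0,0,0,0,0,0,0,0,0,0,0,0,0,0]' --grip 55

```text
time: 11.68
eef_pos: [0.426, -0.2146, 0.0108]
tcp_rot: [0.988, 0.153, 0.001, 0.001]
contact_force: [-1.0, 1.6, 6.8]
opening: 0.696
finger_force: 45.7
```

>>> carry_out --deltas '[0,0,-0.01,0,0,0,0,0,-0.02,0,0,0,0,0,-0.03,0,0,0,0,0,-0.03,0,0,0,0,0,-0.03,0,0,0]'

```text
time: 12.3
eef_pos: [0.4248, -0.2139, 0.0392]
tcp_rot: [0.988, 0.153, -0.0, -0.0]
contact_force: [0.2, 0.1, -3.6]
opening: 0.691
finger_force: 44.7
```

>>> carry_out --deltas '[0,0,0,0,0,0,0,0,0,0,0,0]'

```text
time: 12.55
eef_pos: [0.4247, -0.2138, 0.0389]
tcp_rot: [0.988, 0.153, -0.0, -0.0]
contact_force: [-1.4, -0.1, -2.8]
opening: 0.692
finger_force: 44.7
```

>>> carry_out --deltas '[0,0,0,0,0,0]'

```text
time: 12.68
eef_pos: [0.4249, -0.2139, 0.0391]
tcp_rot: [0.988, 0.153, -0.0, -0.0]
contact_force: [-1.2, 0.5, -1.5]
opening: 0.695
finger_force: 44.7
```

```bash
python3 -c "
from h import *
go(.4251,-.2155,.01,17.6)
go(.5275,.0345,.13,1.5)"
```

```text
t 12.68 now [ 0.4249 -0.2139  0.0391] d [-0.0003  0.0016  0.0291] r [-0.  0. -0.] F [-1.17  0.5  -1.48] op 0.695 q [-0.68  0.11  2.18  0.    0.85  0.58]
t 12.68 now [ 0.4249 -0.2139  0.0391] d [ 0.1728 -0.2058 -0.0908] r [-0.     0.     0.281] F [-1.17  0.5  -1.48] op 0.695 q [-0.68  0.11  2.18  0.    0.85  0.58]
```

>>> carry_out --deltas '[0,0,0,0,0,0]'

```text
time: 12.8
eef_pos: [0.425, -0.214, 0.0392]
tcp_rot: [0.988, 0.153, -0.0, -0.0]
contact_force: [-0.2, 0.1, -3.1]
opening: 0.692
finger_force: 44.7
```

>>> carry_out --deltas '[0,0,0,0,0,0]'

```text
time: 12.92
eef_pos: [0.425, -0.214, 0.0393]
tcp_rot: [0.988, 0.153, 0.0, 0.0]
contact_force: [-0.1, -0.3, -3.5]
opening: 0.695
finger_force: 44.7
```

```bash
python3 -c "
from h import *
for i in range(8):
    ctrl.read_camera('scene'); print(ctrl.get_state()['contact_force'][2].round(2),end=' ')
p,d=save('scene','pics/s3.png');h,s,v=hsv(p)
cv2.imwrite('pics/s3c.png',cv2.resize(p[180:260,280:380,::-1],None,fx=6,fy=6,interpolation=cv2.INTER_CUBIC))
p,d=save('top','pics/t3.png');h,s,v=hsv(p)
for z in(.051,):
  for r in cen('top',(h>95)&(h<125)&(s>130)&(v>60),z,20,(300,360,140,310)): print(*r)
cv2.imwrite('pics/t3c.png',cv2.resize(p[160:250,285:385,::-1],None,fx=6,fy=6,interpolation=cv2.INTER_CUBIC))
"
```

```text
-2.21 -3.08 -3.29 -2.96 -2.95 -2.93 -3.3 -2.82 [327. 203.] [528.   32.3] ext [93.4 61.7] ang 2.6
```

View pics/t3c.png

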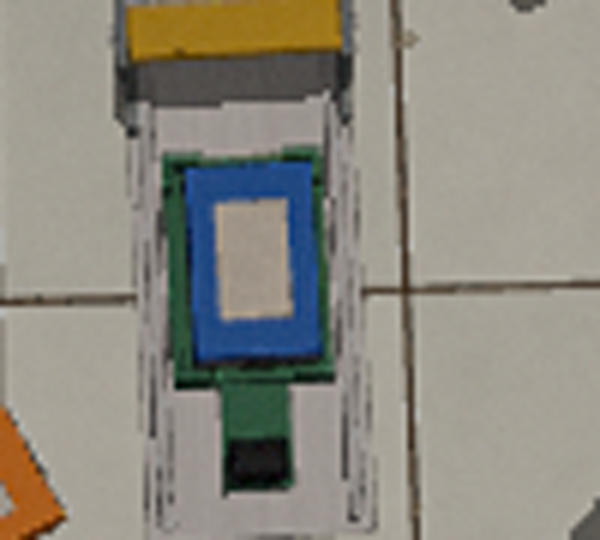

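Weight is about 3.0 N, so this is the half-full box and the one left on the far side must be the nearly empty one. The crop shows the heaviest box seated inside the guides, lid centre at full-image (327,203), about 2 mm to the right of centre.

>>> carry_out --deltas '[0.005,-0.005,-0.045,0,0,0,0.03,-0.035,-0.085,0,0,0,0.06,-0.07,-0.091,0,0,0,0.09,-0.105,-0.091,0,0,0,0.115,-0.135,-0.091,0,0,0.07]'

```text
time: 14.05
eef_pos: [0.4943, -0.049, 0.1306]
tcp_rot: [0.993, 0.117, 0.0, 0.0]
contact_force: [0.1, -0.2, -3.6]
opening: 0.691
finger_force: 45.9
```

```bash
python3 -c "
from h import *
go(.5275,.0355,.09,1.5)"
```

```text
t 14.05 now [ 0.4943 -0.049   0.1306] d [ 0.052  -0.0744  0.0406] r [ 0.    -0.001  0.209] F [ 0.13 -0.16 -3.58] op 0.691 q [-0.3   0.    2.09  0.    1.05  1.03]
```

>>> carry_out --deltas '[0.02,-0.03,0,0,0,0.07,0.04,-0.057,0,0,0,0.14,0.052,-0.074,0,0,0,0.209,0.052,-0.074,0.02,0,0,0.209,0.052,-0.074,0.04,0,0,0.209]'

```text
time: 14.68
eef_pos: [0.5273, 0.034, 0.09]
tcp_rot: [1.0, 0.014, 0.0, 0.0]
contact_force: [0.1, -0.4, -2.8]
opening: 0.693
finger_force: 45.9
```

>>> carry_out --deltas '[0,0,0,0,0,0,0,0,0,0,0,0]'

```text
time: 14.92
eef_pos: [0.5275, 0.0335, 0.091]
tcp_rot: [1.0, 0.014, 0.0, 0.0]
contact_force: [-0.3, -0.3, -3.7]
opening: 0.687
finger_force: 45.8
```

```bash
python3 -c "
from h import *
go(.5275,.0355,.066,1.5)"
```

```text
t 14.93 now [0.5275 0.0335 0.091 ] d [ 0.0001 -0.002   0.025 ] r [ 0.    -0.001  0.002] F [-0.27 -0.33 -3.65] op 0.687 q [-0.13  0.13  2.04  0.    0.97  1.41]
```

>>> carry_out --deltas '[0,-0.001,0.01,0,0,0,0,-0.002,0.02,0,0,0,0,-0.002,0.025,0,0,0,0,-0.002,0.025,0,0,0]'

```text
time: 15.42
eef_pos: [0.5264, 0.0356, 0.0646]
tcp_rot: [1.0, 0.014, -0.001, -0.0]
contact_force: [0.3, -0.0, -3.2]
opening: 0.691
finger_force: 46.0
```

>>> carry_out --deltas '[0,0,0.001,0,0,0,0,0,0.002,0,0,0,0,0,0.002,0,0,0]'

```text
time: 15.8
eef_pos: [0.5271, 0.0355, 0.0635]
tcp_rot: [1.0, 0.014, 0.0, 0.0]
contact_force: [0.2, -0.7, -2.5]
opening: 0.691
finger_force: 46.0
```

>>> carry_out --deltas '[0,0,0.001,0,0,0,0,0,0.001,0,0,0]'

```text
time: 16.05
eef_pos: [0.527, 0.0356, 0.0623]
tcp_rot: [1.0, 0.014, -0.0, -0.0]
contact_force: [-0.0, 0.6, -2.6]
opening: 0.691
finger_force: 46.0
```

>>> carry_out --deltas '[0,0,0.001,0,0,0,0,0,0.001,0,0,0]'

```text
time: 16.3
eef_pos: [0.5273, 0.0355, 0.0619]
tcp_rot: [1.0, 0.014, 0.0, 0.0]
contact_force: [-0.8, -0.2, 1.5]
opening: 0.694
finger_force: 46.3
```

>>> carry_out --deltas '[0,0,0.001,0,0,0,0,0,0.001,0,0,0]'

```text
time: 16.55
eef_pos: [0.5283, 0.0356, 0.0619]
tcp_rot: [1.0, 0.014, 0.001, 0.0]
contact_force: [-0.4, 0.8, 5.9]
opening: 0.695
finger_force: 46.8
```

>>> carry_out --deltas '[0,0,-0.001,0,0,0,0,0,-0.001,0,0,0,0,0,-0.001,0,0,0,0,0,-0.001,0,0,0]' --grip 100

```text
time: 17.05
eef_pos: [0.5269, 0.0355, 0.0611]
tcp_rot: [1.0, 0.014, -0.0, -0.0]
contact_force: [0.0, -0.1, 0.2]
opening: 1.005
finger_force: 0.0
```

>>> carry_out --deltas '[0,0,-0.01,0,0,0,0,0,-0.035,0,0,0,0,0,-0.075,0,0,0,0,0,-0.09,0,0,0]'

```text
time: 17.55
eef_pos: [0.5287, 0.0354, 0.1547]
tcp_rot: [1.0, 0.014, 0.003, 0.0]
contact_force: [-0.0, -0.5, 0.3]
opening: 1.006
finger_force: 0.0
```

>>> carry_out --deltas '[0,0.05,0,0,0,0,-0.01,0.1,0,0,0,0,-0.02,0.15,0,0,0,0,-0.03,0.2,0,0,0,0,-0.03,0.2,0,0,0,0]'

```text
time: 18.18
eef_pos: [0.5018, -0.168, 0.151]
tcp_rot: [1.0, 0.011, -0.0, 0.0]
contact_force: [-0.9, 0.8, -0.5]
opening: 0.995
finger_force: 0.0
```

```bash
python3 -c "
from h import *
p,d=save('top','pics/t4.png');h,s,v=hsv(p)
for r in cen('top',(h>95)&(h<125)&(s>130)&(v>60),.087,20,(200,500,140,310)): print(*r)
for r in cen('top',(v<60)&(s<120),.083,30,(290,360,225,250)): print('handle',*r)
w=np.load('top.npz')['w']; m=(d>0)&(w[...,0]>.4)&(w[...,0]<.46)&(w[...,1]>0)&(w[...,1]<.07)&(w[...,2]>.072)&(w[...,2]<.095); print(np.round(np.percentile(w[m],[1,99],0),3).tolist(),w[m].mean(0))
m=(w[...,0]>.49)&(w[...,0]<.565)&(w[...,1]>.01)&(w[...,1]<.06)&(d>0);print('topz',np.median(w[m][:,2]))
cv2.imwrite('pics/t4c.png',cv2.resize(p[140:250,200:400,::-1],(800,440),interpolation=cv2.INTER_CUBIC))
go(.4305,.0335,.16,1.5)"
```

```text
[326. 202.] [526.9  33.7] ext [93.5 62. ] ang 2.3
[232. 223.] [476.3 295.5] ext [89.3 59.3] ang -12.1
handle [327. 236.] [430.4  34.8] ext [30.6 23.9] ang -62.1
[[0.424, 0.021, 0.073], [0.443, 0.046, 0.089]] [0.43324976 0.03290721 0.08270243]
topz 0.08794495465148074
t 18.23 now [ 0.502  -0.1663  0.1509] d [-0.0666 -0.2015 -0.0089] r [-0.001  0.001 -0.002] F [-0.35  0.56  0.01] op 0.999 q [-0.51  0.05  2.    0.    1.09  1.03]
```

View pics/t4c.png

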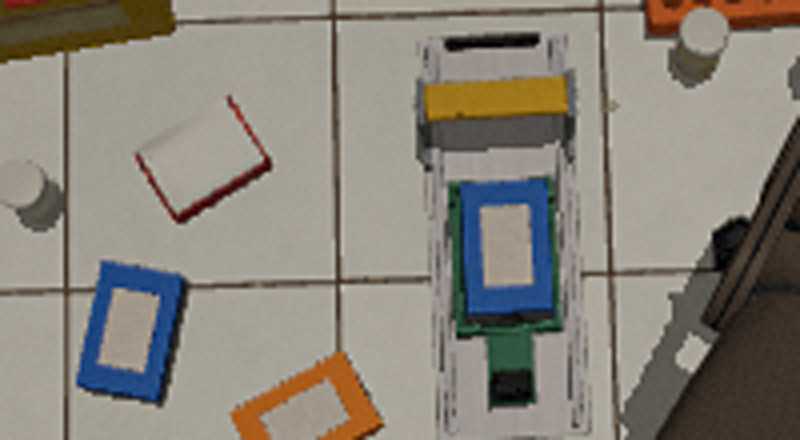

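The stack is square: the top lid is at full-image (326,202), height 0.088 m and about 0.5° off the tray's line. The nearly empty box is untouched at (233,222), and the grip is at (328,236). Now the handle.

>>> carry_out --deltas '[-0.015,-0.05,-0.005,0,0,0,-0.033,-0.1,-0.009,0,0,0,-0.05,-0.15,-0.009,0,0,0,-0.065,-0.201,-0.009,0,0,0,-0.065,-0.201,-0.009,0,0,0]'

```text
time: 18.85
eef_pos: [0.43, 0.0379, 0.1596]
tcp_rot: [1.0, 0.017, -0.001, -0.0]
contact_force: [-0.4, 0.1, 0.4]
opening: 0.996
finger_force: 0.0
```

```bash
python3 -c "
from h import *
go(.4325,.0335,.05,1.5)"
```

```text
t 18.85 now [0.43   0.0379 0.1596] d [0.0025 0.0046 0.1096] r [-0.001  0.001  0.009] F [-0.39  0.14  0.41] op 0.996 q [-0.15 -0.2   2.22  0.    1.13  1.39]
```

>>> carry_out --deltas '[0,0.001,0.03,0,0,0,0,0.001,0.06,0,0,0,0,0.001,0.09,0,0,0,0,0.001,0.11,0,0,0,0,0.001,0.11,0,0,0]'

```text
time: 19.48
eef_pos: [0.4305, 0.0332, 0.0486]
tcp_rot: [1.0, 0.014, -0.002, -0.0]
contact_force: [-0.0, 0.7, 0.2]
opening: 1.0
finger_force: 0.0
```

```bash
python3 -c "
from h import *
p,d=save('scene','pics/s5.png')
cv2.imwrite('pics/s5c.png',cv2.resize(p[150:270,250:400,::-1],(750,600),interpolation=cv2.INTER_CUBIC))
go(.4325,.0335,.05,1.5)"
```

```text
t 19.52 now [0.4317 0.0331 0.0499] d [ 0.0008 -0.0004 -0.0001] r [-0.     0.002  0.002] F [ 0.76 -0.73 -0.03] op 1.001 q [-0.16 -0.01  2.28 -0.    0.87  1.38]
```

View pics/s5c.png

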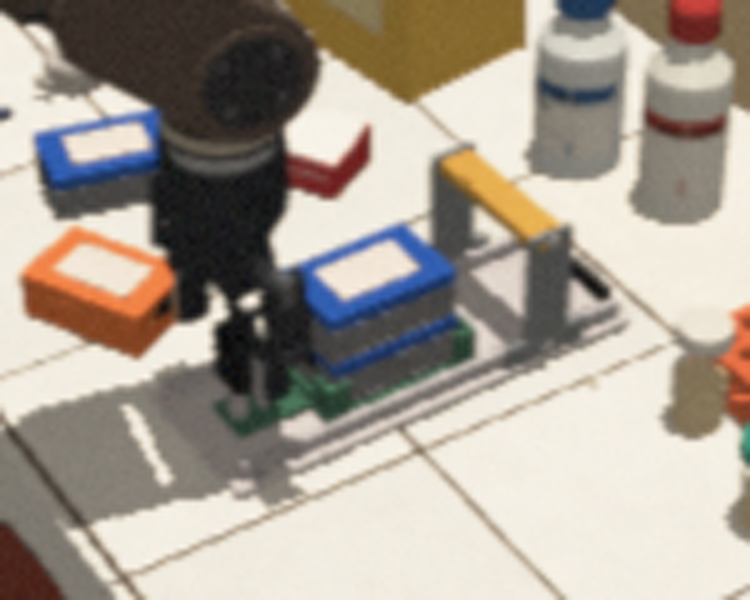

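The scene crop shows the flat stack at full-image (325,203) and the open fingers straddling the black grip at (298,220). Next I close on it.

>>> carry_out --deltas '[0,0,0,0,0,0,0,0,0,0,0,0,0,0,0,0,0,0,0,0,0,0,0,0,0,0,0,0,0,0]' --grip 20 --grip_force 25

```text
time: 20.15
eef_pos: [0.4324, 0.0347, 0.0513]
tcp_rot: [1.0, 0.013, 0.0, -0.002]
contact_force: [-0.9, 8.4, 4.2]
opening: 0.324
finger_force: 29.6
```

>>> carry_out --deltas '[0,0,0,0,0,0,0,0,0,0,0,0,0,0,0,0,0,0]'

```text
time: 20.52
eef_pos: [0.4324, 0.0347, 0.0513]
tcp_rot: [1.0, 0.013, 0.0, -0.002]
contact_force: [-0.8, 9.1, 3.9]
opening: 0.322
finger_force: 29.6
```

>>> carry_out --deltas '[0.003,-0.001,-0.001,0,0,0,0.01,-0.002,-0.001,0,0,0,0.02,-0.002,-0.001,0,0,0,0.03,-0.002,-0.001,0,0,0,0.04,-0.002,-0.001,0,0,0]'

```text
time: 21.15
eef_pos: [0.4729, 0.0358, 0.0514]
tcp_rot: [1.0, 0.014, 0.0, 0.0]
contact_force: [-2.2, -2.7, 0.8]
opening: 0.322
finger_force: 29.2
```

>>> carry_out --deltas '[0.01,0,0,0,0,0,0.02,0,0,0,0,0,0.03,0,0,0,0,0,0.038,0,0,0,0,0,0.043,0,0,0,0,0]'

```text
time: 21.78
eef_pos: [0.5156, 0.037, 0.0514]
tcp_rot: [1.0, 0.014, 0.0, 0.0]
contact_force: [-1.7, -5.2, 2.3]
opening: 0.322
finger_force: 29.1
```

>>> carry_out --deltas '[0.006,0.001,0,0,0,0,0.012,0.001,0,0,0,0,0.015,0.001,0,0,0,0,0.018,0.001,0,0,0,0]'

```text
time: 22.28
eef_pos: [0.5315, 0.0373, 0.0513]
tcp_rot: [1.0, 0.014, -0.003, -0.0]
contact_force: [-11.2, 2.3, 11.8]
opening: 0.323
finger_force: 30.4
```

>>> carry_out --deltas '[0.002,0,0,0,0,0,0.004,0,0,0,0,0,0.004,0,0,0,0,0]'

```text
time: 22.65
eef_pos: [0.5314, 0.0373, 0.0512]
tcp_rot: [1.0, 0.015, -0.008, -0.0]
contact_force: [-19.5, 1.5, 16.8]
opening: 0.324
finger_force: 31.3
```

>>> carry_out --deltas '[-0.003,0,0,0,0,0,-0.005,0,0,0,0,0,-0.005,0,0,0,0,0]'

```text
time: 23.02
eef_pos: [0.5317, 0.0373, 0.0513]
tcp_rot: [1.0, 0.014, -0.0, -0.0]
contact_force: [-1.9, 4.6, 3.5]
opening: 0.322
finger_force: 29.4
```

>>> carry_out --deltas '[0,0,0,0,0,0,0,0,0,0,0,0,0,0,0,0,0,0,0,0,0,0,0,0]' --grip 100

```text
time: 23.52
eef_pos: [0.5321, 0.0364, 0.0513]
tcp_rot: [1.0, 0.014, 0.0, 0.0]
contact_force: [0.4, -0.2, -0.2]
opening: 0.999
finger_force: 0.0
```

>>> carry_out --deltas '[0,0,-0.02,0,0,0,0,0,-0.06,0,0,0,0,0,-0.11,0,0,0,0,0,-0.13,0,0,0]'

```text
time: 24.02
eef_pos: [0.5337, 0.0364, 0.1852]
tcp_rot: [1.0, 0.014, 0.003, 0.001]
contact_force: [0.9, 1.6, -0.0]
opening: 0.998
finger_force: 0.0
```

>>> carry_out --deltas '[0,0.05,0,0,0,0,0,0.1,0,0,0,0,0,0.15,0,0,0,0,0,0.2,0,0,0,0,0,0.22,0,0,0,0]'

```text
time: 24.65
eef_pos: [0.5379, -0.1857, 0.1814]
tcp_rot: [1.0, 0.013, 0.0, 0.0]
contact_force: [0.3, 1.4, -0.3]
opening: 1.001
finger_force: 0.0
```

```bash
python3 -c "
from h import *
p,d=save('top','pics/t6.png');h,s,v=hsv(p)
for r in cen('top',(h>95)&(h<125)&(s>130)&(v>60),.087,20,(200,500,130,310)): print(*r)
w=np.load('top.npz')['w'];m=(d>0)&(w[...,0]>.48)&(w[...,0]<.57)&(w[...,1]>0)&(w[...,1]<.07)&(w[...,2]>.072)&(w[...,2]<.08+.015); print(np.round(np.percentile(w[m],[1,99],0),3).tolist(),w[m].mean(0))
q,_=save('scene','pics/s6.png')
a=cv2.resize(p[130:250,260:400],(700,600),interpolation=cv2.INTER_CUBIC)[:,:,::-1]
cv2.imwrite('pics/f6.png',np.hstack([cv2.resize(a,(400,500)),cv2.resize(q[130:255,270:370,::-1],(400,500),interpolation=cv2.INTER_CUBIC)]))
go(.5,0,.2,0)"
```

```text
[323. 154.] [660.9  37.7] ext [60.5 26.7] ang -88.3
[325. 177.] [598.1  34.8] ext [61.7 40.9] ang 88.0
[232. 223.] [476.5 295.4] ext [88.9 59.4] ang -11.9
[[0.523, 0.023, 0.073], [0.541, 0.048, 0.088]] [0.53182664 0.0356246  0.08244434]
t 24.75 now [ 0.538  -0.1847  0.1812] d [-0.0333 -0.1856 -0.0188] r [0.    0.    0.025] F [0.   0.41 0.03] op 1.0 q [-0.51  0.1   1.89 -0.    1.15  1.04]
```

View pics/f6.png

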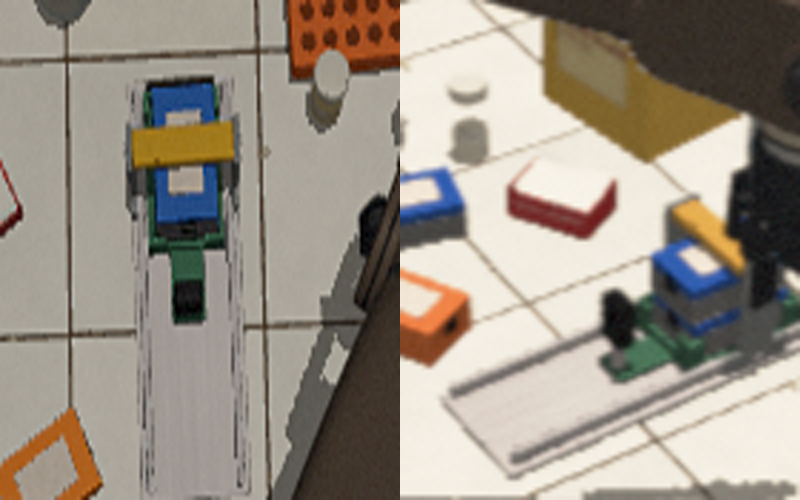

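The picture shows the tray against the black bumper and the stack flat under the bar, with lid visible either side of it at full-image (323,154) and (325,177). The grip at x = 0.532 puts the tray origin at 0.629, matching the bar's 0.629. The gripper is clear of everything, so I'm handing in.

```bash
python3 -c "
from h import *
print(ctrl.sign_off())"
```

```text
the job is handed in; nothing more can be done
None
```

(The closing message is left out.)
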